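# Register a balance-weight bar in the clip-fitting jig

### The job

Lift the longer of the two bare metal weight bars out of its black holder, put it down on the black rubber mat and let go of it to change your hold from its ends to its sides, then lay it on the bed of the steel jig. Push it fully home so that it lies flat with one long side flush against the jig's fence and one end flush against the rectangular end stop, and let go. Leave the shorter bar, the spray can, the cone and the mallet where they are.

Things in the scene. Friction and masses are not known exactly. Their poses are not given: they have to be found in the camera images.
- long_bar: The bar to load: plain bare-metal block 60 mm long (its y axis), 22 mm wide (x), 14 mm high (z), about 130 g, loose. Origin at its centre. At the start it lies in one of the two holders (either one), its 60 mm length along the holder's groove, 7 mm of it standing out beyond each end of the holder.
- short_bar: Bystander: bar of the same metal and section (22 x 14 mm) but 40 mm long (y), lying in the other holder. Origin at its centre. Leave it.
- holder_a: One of two equal fixed black plastic holders: 38 mm (x) by 46 mm (y), 40 mm high, with a 26 mm wide groove along y, open at both ends, its floor 20 mm above the bench; side walls 6 mm thick, their tops 6 mm above the bar's. A foot 4 mm high, 60 mm (x) by 28 mm (y), lies under it. Origin at the centre of its underside.
- holder_b: The other holder, equal to holder_a.
- mat: Fixed black rubber mat, 150 x 150 mm, 4 mm thick. Origin at the centre of its underside, axes along its sides.
- jig: Fixed steel jig. Origin on the bench; bed plate x from -80 to +50 mm, y from -75 to +75 mm, top 12 mm above the bench; open towards -x. Fence (at +x) and end stop (at +y) form an L corner on it. Two steel guide dowels, 14 mm thick, stand at x = -30 and +14, y = -51 mm, tops at 24 mm, leaving 84 mm free between them and the end stop.
- spray_can: Bystander: white spray can, 52 mm thick, 150 mm high, loose, standing. Origin at the centre of its underside.
- cone: Bystander: dark steel centring cone, 84 mm wide, 50 mm high, loose. Origin at the centre of its underside.
- mallet: Bystander: mallet with wooden handle, 260 mm long, lying along its x axis, loose. Origin at about its middle, on its underside.
- fence (a point): Point on the aluminium fence's face, at the bed, at jig x = +30, y = 0, z = 12 mm; axes as the jig's. The fence is a straight bar along y (from -64 to +62 mm), 18 mm thick, its face looking to -x, its top 24 mm above the bench.
- end_stop (a point): Point on the rectangular aluminium end stop's face, at the bed, at jig x = -15, y = +40, z = 12 mm; axes as the jig's. The face looks to -y and spans jig x from -60 to +30 mm; top 24 mm above the bench.
- home (a point): Where the long bar's centre lies when the bar is fully home: jig x = +19, y = +10, z = +19 mm; axes as the jig's, the bar's length along y.
Not all that is in view belongs to the job. What is shaped like the long_bar but pink or turquoise is not meant. What is shaped like the jig but brown is not meant.

How it is judged:
On the way:
1. the long bar lies on the rubber mat, let go (x of long_bar in the frame of mat between -0.075 and 0.075 m and y of long_bar in the frame of mat between -0.075 and 0.075 m and height (world z) of long_bar below 0.018 m and linear speed of long_bar below 0.02 m/s and contact force between long_bar and the fingers below 0.1 N), for 0.2 s.
At the end, for the whole second after the job is handed in: The long bar lies flat and at rest on the jig's bed, along the fence within 0.04 rad, its long side within 2 mm of the fence and its end within 2 mm of the end stop, released (x of long_bar in the frame of jig between 0.017 and 0.021 m and y of long_bar in the frame of jig between 0.008 and 0.012 m and z of long_bar in the frame of jig between 0.017 and 0.021 m and angle between the y axis of long_bar and the y axis of jig, either way round below 0.04 rad and angle between the z axis of long_bar and the z axis of jig, either way round below 0.05 rad and linear speed of long_bar below 0.01 m/s); the robot touches nothing.
It fails at once if the shorter bar is moved by more than 10 mm (distance of short_bar from where it was at the start of the episode above 0.01 m).
It fails at once if the spray can is moved by more than 20 mm or knocked over (distance of spray_can from where it was at the start of the episode above 0.02 m or angle between spray_can's own z axis and vertical above 0.5 rad).
It fails at once if the cone is moved by more than 20 mm (distance of cone from where it was at the start of the episode above 0.02 m).
It fails at once if the mallet is moved by more than 20 mm (distance of mallet from where it was at the start of the episode above 0.02 m).
It also fails if it takes over 66 s, if anything falls off the work surface, if the arm or the gripper's body presses on something with over 40 N, if the wrist force passes 120 N, or if a joint passes its speed limit or range.

### The arm

A 6-joint arm with a two-finger parallel gripper is mounted at the origin on the work surface. World frame = base frame: x ahead of the robot, y to its left, z up, the work surface at z = 0. Lengths are in m, angles in rad, forces in N, time in s.
With the tool pointing down it reaches from about 0.275 to 0.75 m from the base axis. Payload 10.2 kg.
Tool frame: the origin (TCP) lies on the centre line of the jaws, within the pads' length; the fingertips stand 22 mm ahead of it and the grasp point (between the pads) lies 3 mm ahead of it; z points along the fingers, y is the direction in which the jaws open and shut (so a half turn about z gives the same grasp; the last joint's range is limited). The gripper opens to 85 mm and grips with 20 to 120 N. Pads are 22 mm wide; open, the fingers measure 114 mm over their backs; the gripper's body (76 mm by 85 mm) begins 54 mm behind the grasp point. The pads swing forward as they close: fully open they stand 13 mm farther back than shut.
Start: joints at [-0.223, 0.313, 1.498, -0, 1.331, -0.223], TCP at [0.525, -0, 0.253] pointing down, gripper open.
Joint ranges: [-2.94, 2.94], [-0.97, 2.17], [0.19, 2.56], [-1.23, 4.37], [0.02, 3.11], [-2.88, 2.88]. Speed limits (rad/s): [2.39, 2.39, 3.01, 3.14, 3.14, 3.14].

### API

Orientations are given as a unit quaternion [x, y, z, w].
In Python, from workcell import state, snapshot, order gives the robot as it stands. The module is installed in compiled form; this text tells all that it offers.
- The arm moves only by the shell command python3 -m inch 'ROWS' [FORCE]. ROWS is JSON, one flat list of numbers, 7 for each row, row after row: the shift along the tool's x, y, z in cm, then the turn, a rotation vector about the tool's x, y, z in rad, then the closure in counts, from 0 (fully open) to 255 (shut). A call has 1 to 12 rows; each row shifts and turns the pose as measured when the row begins, along the tool's axes as they then stand; what a row does not reach is not made up. A row lasts 1/8 s, in which the tool goes at most 62.5 mm and 10.7 degrees, less where a joint would pass 70% of its speed; a pose out of reach is approached as far as the arm can. A call is refused whole if a number of a shift passes 6.25 or a number of a turn 0.188, either way. A call with a gripper value outside its range is refused whole. The fingers move at their own pace and stop on an object; FORCE is the grip in N (left out, the last holds). Time passes only in rows, so rows that do not move let the fingers close. It gives the time, the measured TCP pose, the force and the opening at its end, in the units of the state.
- state(): the state, without advancing time (a new reading comes with each control period).
- snapshot(name): name is "scene" or "side" or "wrist"; returns a dict with "frame" (400x640x3 uint8, red, green, blue), "depth" (400x640 float32, m along the optical axis (not along the pixel's ray), 0 where there is no reading), "K" (3x3 intrinsics, pixels), "view" (4x4, takes a point from world to camera coordinates). Camera axes: x right, y down, z forward; pixel columns grow to the right and rows downward; lengths in m; the calibration is good to about 2 mm. The wrist camera is an equidistant fisheye: a pixel r from the principal point sees the ray r / f radians off the axis. A picture is of the moment at which its call begins.
- order.finish_job(): hands the job in, once; it reports no verdict.
The state is a dict: "t": time; "joints": joint angles; "qd": joint speeds; "joint_efforts": joint torques, N m; "ee_pos": TCP position; "tcp_rot": TCP orientation; "wrist_force": force on the tool from outside, world axes, zero at the start; "torque": the same for the moment, N m; "grip_width": finger opening in m.
Only numpy, scipy, OpenCV 4.12 (cv2) and the standard library are available. Lean on these libraries where they do the work, as an engineer would, in place of code of your own. Each camera call takes 0.05 s, during which the arm holds its last target.

## Working session

There is one attempt and no reset: what is moved stays moved. The work goes in short steps, Python scripts to look and compute and a shell command to move; the robot and the scene stay as the last step left them, time stands still between calls to the robot, and variables do not carry over. Pictures are saved under pics/ and viewed, and the job is handed in when it is done.

```bash
mkdir -p pics; ls
cat > h.py <<'E'
import numpy as np,cv2
from workcell import state,snapshot,order
def save(n,im): cv2.imwrite(f'pics/{n}.png',cv2.cvtColor(im,cv2.COLOR_RGB2BGR))
E
python3 - <<'E'
from h import *
for n in("scene","side","wrist"):
    s=snapshot(n); save(n+"0",s["frame"]); np.savez('pics/'+n+'0.npz',**s); print(n,s["K"].tolist(),np.round(s["view"],3).tolist())
print(state())
E
```

```text
pics
scene [[408.06158217113034, 0.0, 320.2449771120447], [0.0, 408.06158217113034, 195.14939239354374], [0.0, 0.0, 1.0]] [[-0.061, 0.998, 0.013, 0.134], [0.639, 0.048, -0.767, -0.348], [-0.767, -0.038, -0.641, 1.793], [0.0, 0.0, 0.0, 1.0]]
side [[498.7649275116696, 0.0, 320.6964421612023], [0.0, 498.7649275116696, 204.37824971139787], [0.0, 0.0, 1.0]] [[-0.974, -0.226, -0.024, 0.552], [-0.094, 0.494, -0.864, 0.164], [0.207, -0.84, -0.502, 1.102], [0.0, 0.0, 0.0, 1.0]]
wrist [[309.70691628693146, 0.0, 318.0506824094532], [0.0, 309.70691628693146, 203.72964517582383], [0.0, 0.0, 1.0]] [[1.0, -0.0, -0.001, -0.526], [0.0, -0.946, 0.324, -0.042], [-0.001, -0.324, -0.946, 0.381], [0.0, 0.0, 0.0, 1.0]]
{'t': 0.15, 'joints': array([-2.23421660e-01,  3.13353539e-01,  1.49824350e+00,  1.64283485e-05,
        1.33100377e+00, -2.23400583e-01]), 'qd': array([ 0.00033752, -0.00191998, -0.00310851,  0.00086647, -0.00029392,
       -0.00043661]), 'joint_efforts': array([ 1.79854873e-03, -4.12368500e+01, -2.59796566e+01, -1.57318855e-04,
        3.17765021e-03, -3.62555340e-05]), 'ee_pos': array([5.24835013e-01, 1.77678651e-05, 2.52857295e-01]), 'tcp_rot': array([ 7.07115526e-01,  7.07097857e-01, -2.61857103e-04, -4.30802395e-04]), 'wrist_force': array([-0.5955195 ,  0.8031413 , -0.10883175]), 'torque': array([-0.05986514,  0.0203211 ,  0.05072188]), 'grip_width': 0.08518458155926277}
```

View pics/scene0.png

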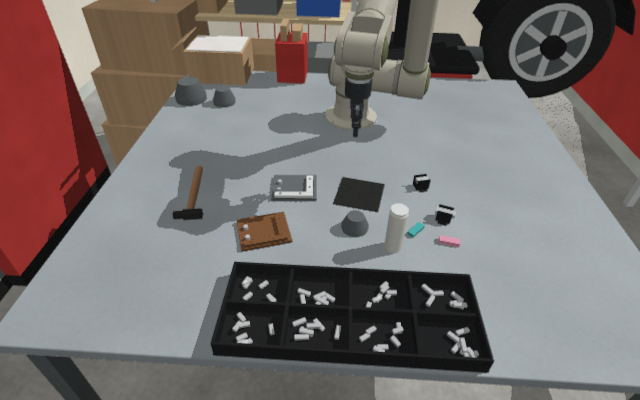

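View pics/side0.png

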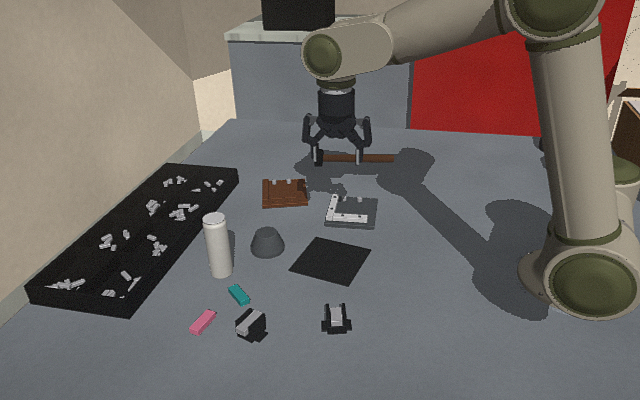

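View pics/wrist0.png

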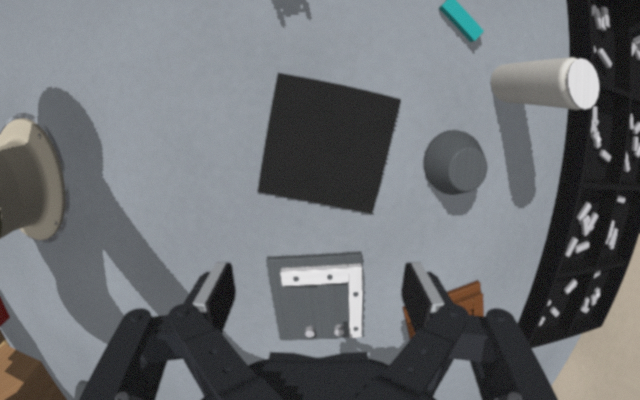

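The scene view shows the holders at (422,183) and (445,214), with the pink (450,241) and turquoise (416,229) decoys beside them. The steel jig is at (294,187), the brown decoy jig at (264,231) and the mat at (360,194). I'll enlarge the holders.

Run:
```python
from h import *
a=np.load('pics/scene0.npz')['frame'];b=np.load('pics/side0.npz')['frame']
A=cv2.resize(a[165:235,400:480],(640,560),interpolation=cv2.INTER_CUBIC)
B=cv2.resize(b[290:350,220:370],(800,320),interpolation=cv2.INTER_CUBIC)
save('cropA',A);save('cropB',B)
C=cv2.resize(b[185:235,310:390],(800,500),interpolation=cv2.INTER_CUBIC);save('cropC',C)
```

```text
(no output)
```

View pics/cropA.png

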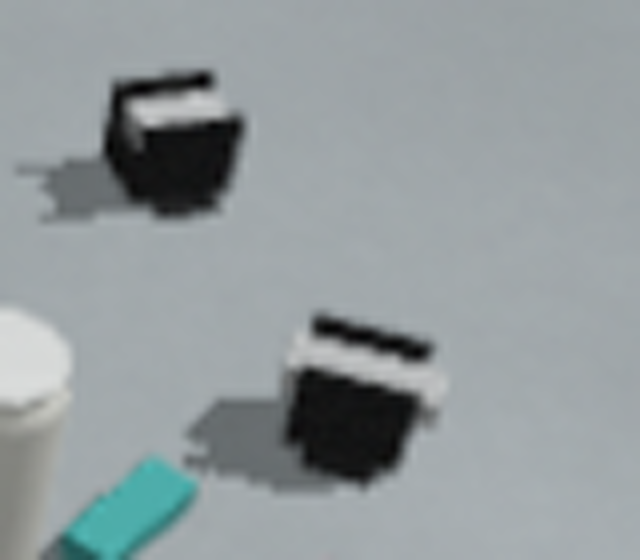

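View pics/cropB.png

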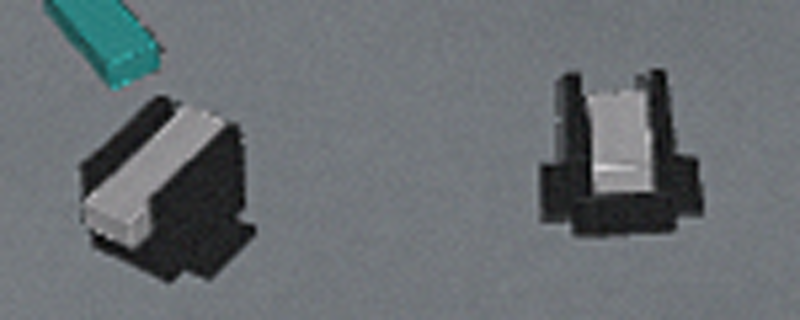

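View pics/cropC.png

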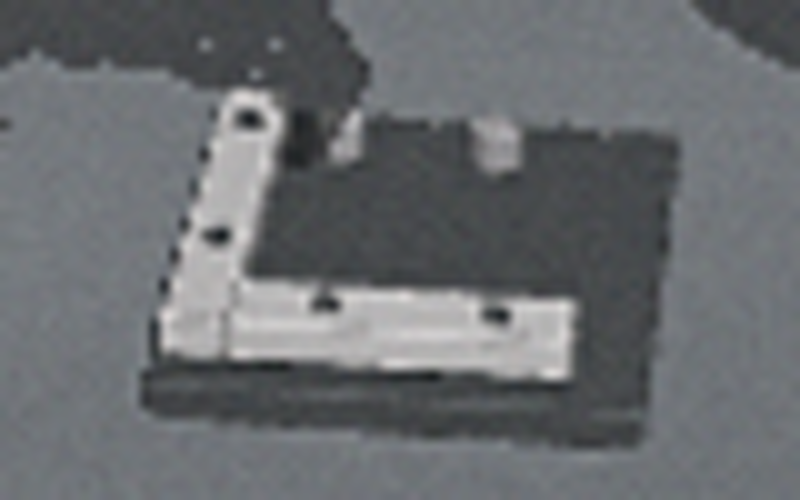

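The long bar is in the holder at scene (445,214) / side (250,323): it stands out of both ends there. In the other holder, at (422,183) / (335,318), the bar ends are set in, so that is the short one.

```bash
cat >> h.py <<'E'
def cast(s,uv,z,fish=False):
    uv=np.asarray(uv,float).reshape(-1,2);K=s["K"];V=s["view"];R=V[:3,:3];C=-R.T@V[:3,3]
    d=np.c_[(uv[:,0]-K[0,2])/K[0,0],(uv[:,1]-K[1,2])/K[1,1],np.ones(len(uv))]
    if fish:
        r=np.hypot(d[:,0],d[:,1]);k=np.where(r>1e-9,np.sin(r)/np.maximum(r,1e-9),1);d=np.c_[d[:,0]*k,d[:,1]*k,np.cos(r)]
    w=d@R; t=(z-C[2])/w[:,2]; return C+w*t[:,None]
E
python3 - <<'E'
from h import *
for n in("scene","side"):
    s=dict(np.load(f'pics/{n}0.npz'))
    P={"scene":dict(long=(445,209),short=(422,178),cone=(355,222),can=(395,250),mat=(360,194),jig=(294,187)),
       "side":dict(long=(249,320),short=(336,313),cone=(267,240),can=(222,272),mat=(331,262),jig=(352,210))}[n]
    Z=dict(long=.034,short=.034,cone=.025,can=0.005,mat=.004,jig=.012)
    for k in P: print(n,k,np.round(cast(s,P[k],Z[k])[0],3))
    hsv=cv2.cvtColor(s["frame"],cv2.COLOR_RGB2HSV)
# mat via dark mask in wrist
s=dict(np.load('pics/wrist0.npz'))
f=s["frame"]; m=(f.max(2)<50).astype(np.uint8)
cs,_=cv2.findContours(m,cv2.RETR_EXTERNAL,cv2.CHAIN_APPROX_NONE)
for c in cs:
    if cv2.contourArea(c)>5000:
        r=cv2.minAreaRect(c);
        if 200<r[0][0]<400 and r[0][1]<250:
            q=cv2.approxPolyDP(c,.02*cv2.arcLength(c,1),True)[:,0]; w=cast(s,q,.004,True); print('mat',q.tolist(),np.round(w,3).tolist(),w.mean(0))
# jig corners read off the picture: outer plate
q=[(268,257),(361,251),(364,338),(279,340)]
print('jig',np.round(cast(s,q,.012,True),3).tolist())
E
```

```text
scene long [0.63  0.295 0.034]
scene short [0.474 0.244 0.034]
scene cone [0.7   0.014 0.025]
scene can [0.788 0.131 0.005]
scene mat [0.54  0.033 0.004]
scene jig [ 0.529 -0.191  0.012]
side long [0.638 0.301 0.034]
side short [0.477 0.248 0.034]
side cone [0.696 0.02  0.025]
side can [0.767 0.136 0.005]
side mat [0.53  0.049 0.004]
side jig [ 0.521 -0.181  0.012]
mat [[280, 75], [260, 190], [369, 211], [398, 100]] [[0.481, 0.116, 0.004], [0.453, -0.025, 0.004], [0.591, -0.053, 0.004], [0.621, 0.088, 0.004]] [0.53645474 0.03174647 0.004     ]
jig [[0.459, -0.115, 0.012], [0.582, -0.106, 0.012], [0.598, -0.264, 0.012], [0.464, -0.268, 0.012]]
```

```bash
python3 -m inch '[5.4,2.1,0,0,0,0,0, 5.4,2.1,0,0,0,0,0, 5.4,2.1,0,0,0,0,0, 5.4,2.1,0,0,0,0,0, 5.4,2.1,0,0,0,0,0, 0,0,0,0,0,0,0]'
python3 - <<'E'
from h import *
n='wrist';s=snapshot(n); save(n+"1",s["frame"]); np.savez('pics/'+n+'1.npz',**s);print(state()['ee_pos'],state()['joints'])
E
```

```text
t: 0.9
ee_pos: [0.6329, 0.2775, 0.2498]
tcp_rot: [0.708, 0.706, -0.002, -0.001]
wrist_force: [-0.6, -1.0, -0.1]
grip_width: 0.0854
[0.63282234 0.27561822 0.25037732] [ 2.41639301e-01  7.07424093e-01  8.94129194e-01 -5.15802663e-04
  1.54412542e+00  2.46719523e-01]
```

View pics/wrist1.png

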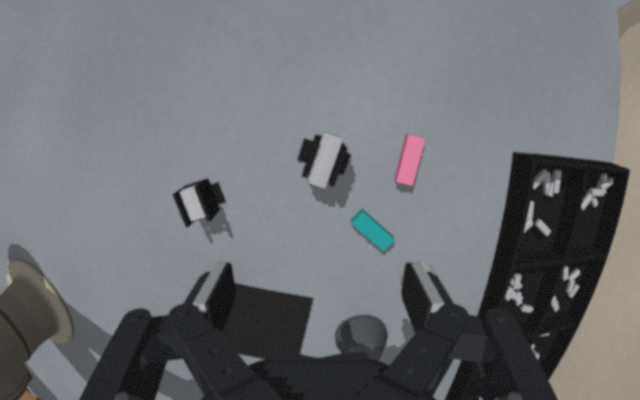

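Wrist view: long bar at (325,160), clearly sticking out of its holder at both ends. The short bar is at (197,202), and the pink and turquoise blocks are at (410,160) and (372,230).

```bash
cat >> h.py <<'E'
def bar(s,box,z,thr=150,fish=True):
    x0,x1,y0,y1=box;f=s["frame"].astype(int);m=((f.min(2)>thr)&(f.max(2)-f.min(2)<25)).astype(np.uint8)
    k=np.zeros_like(m);k[y0:y1,x0:x1]=m[y0:y1,x0:x1]
    cs,_=cv2.findContours(k,cv2.RETR_EXTERNAL,cv2.CHAIN_APPROX_NONE);c=max(cs,key=cv2.contourArea)
    w=cast(s,c[:,0],z,fish)[:,:2];r=cv2.minAreaRect((w*1000).astype(np.float32))
    return c[:,0],w,r,cv2.boxPoints(r)
E
python3 - <<'E'
from h import *
s=dict(np.load('pics/wrist1.npz'))
print(s['frame'][160,320:332].tolist(),s['frame'][250,320].tolist())
for t in(150,165,180):
  c,w,r,b=bar(s,(295,355,125,195),.034,t); print(t,r,b.tolist())
save('crop1',cv2.resize(s['frame'][120:200,290:360],(700,800)[::1],interpolation=cv2.INTER_CUBIC)[:600])
E
```

```text
[[172, 173, 176], [176, 175, 180], [174, 175, 177], [171, 169, 175], [172, 170, 175], [172, 172, 176], [170, 171, 174], [170, 171, 175], [167, 168, 171], [172, 170, 177], [167, 167, 172], [167, 166, 171]] [137, 141, 151]
150 ((639.9154663085938, 296.38543701171875), (59.03120040893555, 19.908754348754883), 70.82352447509766) [[620.8181762695312, 271.7774353027344], [639.6222534179688, 265.2378234863281], [659.0127563476562, 320.9934387207031], [640.2086791992188, 327.5330505371094]]
165 ((640.1723022460938, 296.1678466796875), (56.60306930541992, 17.648948669433594), 72.10709381103516) [[623.079345703125, 271.9464111328125], [639.8746337890625, 266.52398681640625], [657.2652587890625, 320.3892822265625], [640.469970703125, 325.81170654296875]]Traceback (most recent call last):
  File "<stdin>", line 5, in <module>
  File "h.py", line 13, in bar
    cs,_=cv2.findContours(k,cv2.RETR_EXTERNAL,cv2.CHAIN_APPROX_NONE);c=max(cs,key=cv2.contourArea)
                                                                       ~~~^^^^^^^^^^^^^^^^^^^^^^^^
ValueError: max() iterable argument is empty
```

```bash
cat >> h.py <<'E'
from scipy.spatial.transform import Rotation as Ro
def go(target,yd=None):
    """shift (cm, tool axes) to reach world target; turn about tool axes so tool z is down and tool y along +-yd"""
    s=state();R=Ro.from_quat(s['tcp_rot']);M=R.as_matrix();d=M.T@(np.array(target)-s['ee_pos'])*100
    out=[np.round(d,2).tolist()]
    if yd is not None:
        y=np.r_[np.array(yd)/np.linalg.norm(yd),0]
        for sg in(1,-1):
            D=np.c_[np.cross(sg*y,[0,0,-1]),sg*y,[0,0,-1]]; out.append(np.round((R.inv()*Ro.from_matrix(D)).as_rotvec(),3).tolist())
    print('pos',np.round(s['ee_pos'],4),'shift cm',out, 'F',np.round(s['wrist_force'],1),'w',round(s['grip_width'],4),'t',s['t'],'j6',round(s['joints'][5],2))
E
python3 -m inch '[0,0,0,0,0,-0.177,0, 0,0,0,0,0,-0.177,0, 0,0,0,0,0,-0.177,0, 0,0,0,0,0,-0.177,0, 0,0,0,0,0,-0.177,0, 0,0,0,0,0,-0.177,0, 0,0,0,0,0,-0.177,0, 0,0,0,0,0,0,0]'
python3 -c "
from h import *
go((.640,.2965,.15),(.33,.944))"
```

```text
t: 1.95
ee_pos: [0.632, 0.264, 0.2529]
tcp_rot: [0.154, 0.988, -0.002, -0.002]
wrist_force: [0.1, 0.6, -0.2]
grip_width: 0.0857
pos [0.632  0.264  0.2529] shift cm [[0.2, 3.39, 10.28], [-0.005, -0.003, 0.027], [0.005, -0.008, -3.115]] F [ 0.1  0.6 -0.2] w 0.0857 t 1.95 j6 -1.03
```

```bash
python3 -m inch '[0.1,1.7,5,0,0,0.014,0, 0.1,1.7,5,0,0,0.014,0, 0,0,0,0,0,0,0]'
python3 - <<'E'
from h import *
n='wrist';s=snapshot(n); save(n+"2",s["frame"]); np.savez('pics/'+n+'2.npz',**s)
go((.640,.2965,.028),(.33,.944))
E
```

```text
t: 2.33
ee_pos: [0.6412, 0.2943, 0.1525]
tcp_rot: [0.176, 0.984, -0.002, -0.001]
wrist_force: [0.2, 0.3, 0.7]
grip_width: 0.0853
pos [0.6423 0.294  0.1558] shift cm [[0.36, 0.17, 12.78], [-0.002, 0.004, -0.017], [0.006, 0.002, 3.124]] F [-0.4 -0.1  1.4] w 0.0854 t 2.375 j6 -0.95
```

View pics/wrist2.png

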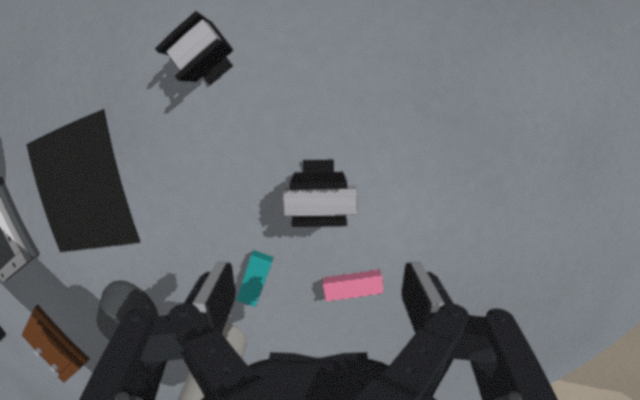

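Wrist view 2: the long bar at (320,203) lies square to the jaws and stands out of its holder on both sides.

Run:
```python
from h import *
s=dict(np.load('pics/wrist2.npz'))
for t in(150,158): 
  c,w,r,b=bar(s,(270,370,180,220),.034,t); print(t,r,b.tolist())
```

```text
150 ((639.865234375, 296.11114501953125), (57.803680419921875, 19.424358367919922), 72.48869323730469) [[621.90673828125, 271.47100830078125], [640.430908203125, 265.6263427734375], [657.82373046875, 320.75128173828125], [639.299560546875, 326.595947265625]]
158 ((639.1436767578125, 296.24334716796875), (56.512123107910156, 14.601442337036133), 69.83269500732422) [[622.5489501953125, 272.2366943359375], [636.255126953125, 267.20263671875], [655.7384033203125, 320.25], [642.0322265625, 325.2840576171875]]
```

```bash
python3 -m inch '[0.36,0.17,4.2,0,0,-0.01,0, 0,0,4.2,0,0,0,0, 0,0,2.5,0,0,0,0, 0,0,0,0,0,0,0]'
python3 -c "
from h import *
go((.640,.2963,.028),(.317,.948))"
```

```text
t: 2.88
ee_pos: [0.646, 0.2941, 0.0584]
tcp_rot: [0.175, 0.984, 0.003, 0.01]
wrist_force: [-0.4, 0.5, 1.4]
grip_width: 0.0852
pos [0.646  0.2941 0.0584] shift cm [[0.7, -0.03, 3.02], [0.008, 0.02, -0.029], [0.031, -0.013, 3.112]] F [-0.4  0.5  1.4] w 0.0852 t 2.875 j6 -0.95
```

```bash
python3 -m inch '[0.7,0,0,0.008,0.02,-0.029,0, 0,0,1,0,0,0,0, 0,0,0,0,0,0,0]'
python3 -c "
from h import *
go((.640,.2963,.028),(.317,.948))"
```

```text
t: 3.25
ee_pos: [0.6414, 0.2966, 0.0541]
tcp_rot: [0.161, 0.987, 0.002, 0.003]
wrist_force: [-0.6, 1.1, -0.3]
grip_width: 0.0853
pos [0.6414 0.2966 0.0541] shift cm [[0.14, -0.08, 2.61], [0.004, 0.006, 0.0], [-0.009, 0.007, -3.142]] F [-0.6  1.1 -0.3] w 0.0853 t 3.25 j6 -0.98
```

```bash
python3 -m inch '[0.14,-0.08,1.3,0.004,0.006,0,0, 0.1,0,1.4,0,0,0,0, 0,0,0,0,0,0,0]'
python3 -c "
from h import *
go((.640,.2963,.028),(.317,.948))"
```

```text
t: 3.62
ee_pos: [0.6386, 0.2966, 0.025]
tcp_rot: [0.161, 0.987, 0.0, -0.001]
wrist_force: [0.5, -0.9, 0.9]
grip_width: 0.0854
pos [0.6386 0.2966 0.025 ] shift cm [[-0.14, 0.02, -0.3], [-0.0, -0.001, -0.0], [-0.002, 0.0, 3.142]] F [ 0.5 -0.9  0.9] w 0.0854 t 3.625 j6 -0.98
```

```bash
python3 -m inch '[-0.14,0,-0.3,0,0,0,40, 0,0,0,0,0,0,60, 0,0,0,0,0,0,80, 0,0,0,0,0,0,100, 0,0,0,0,0,0,120, 0,0,0,0,0,0,120, 0,0,0,0,0,0,120]' 40
python3 -c "
from h import *
go((.640,.2963,.12),(.317,.948))"
```

```text
t: 4.5
ee_pos: [0.6404, 0.2962, 0.0288]
tcp_rot: [0.161, 0.987, 0.0, -0.0]
wrist_force: [0.7, 0.4, -0.6]
grip_width: 0.0589
pos [0.6404 0.2962 0.0288] shift cm [[0.04, 0.0, -9.12], [0.0, -0.0, -0.0], [-0.001, -0.001, 3.141]] F [ 0.7  0.4 -0.6] w 0.0589 t 4.5 j6 -0.98
```

```bash
python3 -m inch '[0,0,-2,0,0,0,120, 0,0,-3,0,0,0,120, 0,0,-4,0,0,0,120, 0,0,0,0,0,0,120]'
python3 -c "
from h import *
n='wrist';s=snapshot(n); save(n+'3',s['frame'])
go((.536,.032,.12),(.317,.948))"
```

```text
t: 5.0
ee_pos: [0.6407, 0.2963, 0.1257]
tcp_rot: [0.161, 0.987, 0.001, 0.001]
wrist_force: [0.0, 0.3, -1.7]
grip_width: 0.0594
pos [0.6398 0.296  0.1231] shift cm [[1.47, -28.33, 0.33], [-0.0, -0.002, -0.0], [-0.003, 0.001, 3.141]] F [ 0.   0.1 -1.4] w 0.0592 t 5.05 j6 -0.98
```

View pics/wrist3.png

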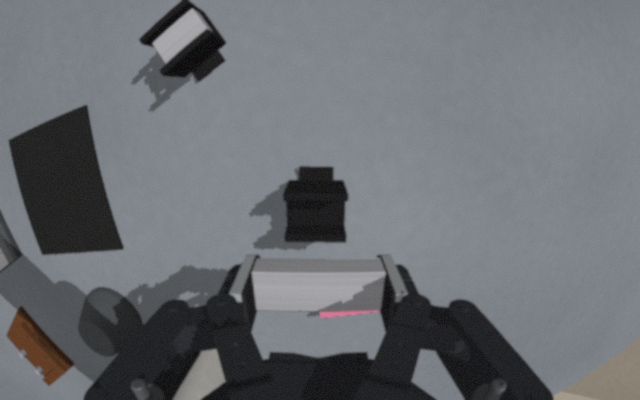

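```bash
python3 -m inch '[0.3,-5,0,0,0,0,120, 0.3,-5.6,0,0,0,0,120, 0.3,-5.6,0,0,0,0,120, 0.3,-5.6,0,0,0,0,120, 0.3,-5,0,0,0,0,120, 0,0,0,0,0,0,120,0,0,0,0,0,0,120]'
python3 -c "
from h import *
go((.536,.032,.0165),(.317,.948))"
```

```text
t: 5.92
ee_pos: [0.5336, 0.0399, 0.1175]
tcp_rot: [0.16, 0.987, -0.001, -0.006]
wrist_force: [0.6, 0.1, -1.7]
grip_width: 0.0593
pos [0.5336 0.0399 0.1175] shift cm [[-0.6, -0.63, 10.09], [-0.004, -0.012, 0.001], [0.018, -0.006, -3.141]] F [ 0.6  0.1 -1.7] w 0.0593 t 5.925 j6 -1.39
```

```bash
python3 -m inch '[-0.6,-0.6,3.5,-0.004,-0.012,0,120, 0,0,3.5,0,0,0,120, 0,0,1,0,0,0,120, 0,0,0,0,0,0,120, 0,0,0,0,0,0,120]'
python3 - <<'E'
from h import *
go((.536,.032,.0128),(.317,.948))
s=snapshot('wrist');save('wrist4',s['frame']);np.savez('pics/wrist4.npz',**s)
E
```

```text
t: 6.55
ee_pos: [0.539, 0.0359, 0.0364]
tcp_rot: [0.158, 0.988, 0.0, 0.002]
wrist_force: [-0.1, -0.8, -1.5]
grip_width: 0.0591
pos [0.539  0.0359 0.0364] shift cm [[0.17, -0.46, 2.35], [0.001, 0.003, 0.006], [-0.005, 0.002, -3.135]] F [-0.1 -0.8 -1.5] w 0.0591 t 6.55 j6 -1.41
```

View pics/wrist4.png

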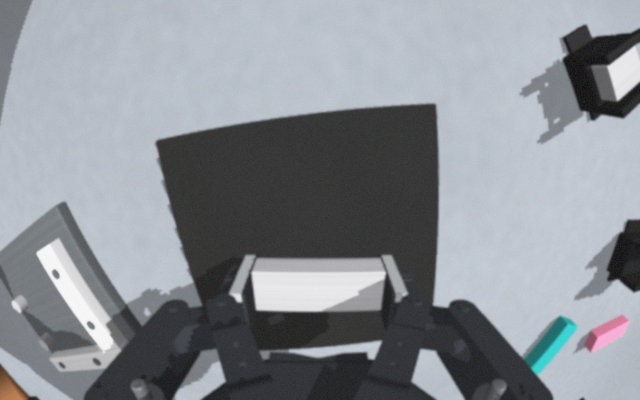

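Wrist view 4: the bar is held at (320,285), well inside the mat's outline. I'll lower it gently and watch the force.

```bash
python3 -m inch '[0.1,-0.3,1,0,0,0,120, 0,0,0.6,0,0,0,120, 0,0,0.2,0,0,0,120, 0,0,0,0,0,0,120]'
python3 -c "
from h import *
go((.536,.032,.0128),(.317,.948))"
```

```text
t: 7.1
ee_pos: [0.538, 0.033, 0.0216]
tcp_rot: [0.157, 0.988, 0.0, 0.003]
wrist_force: [0.4, 0.3, -1.9]
grip_width: 0.0594
pos [0.538  0.033  0.0216] shift cm [[0.17, -0.16, 0.87], [0.002, 0.006, 0.006], [-0.01, 0.002, -3.135]] F [ 0.4  0.3 -1.9] w 0.0594 t 7.1 j6 -1.41
```

```bash
for i in 1 2; do python3 -m inch '[0,0,0.2,0,0,0,120, 0,0,0.1,0,0,0,120]' | egrep 'ee|force'; done
python3 -m inch '[0,0,0.1,0,0,0,120, 0,0,0,0,0,0,120]' | egrep 'ee|force'
```

```text
ee_pos: [0.5383, 0.0329, 0.0212]
wrist_force: [-6.2, 1.1, 12.5]
ee_pos: [0.5382, 0.033, 0.0212]
wrist_force: [-5.1, 0.2, 10.6]
ee_pos: [0.5382, 0.033, 0.0213]
wrist_force: [-0.3, -0.2, -1.5]
```

```bash
python3 -m inch '[0,0,0,0,0,0,60, 0,0,0,0,0,0,30, 0,0,0,0,0,0,0, 0,0,0,0,0,0,0, 0,0,0,0,0,0,0]' 
python3 -m inch '[0,0,-3,0,0,0,0, 0,0,-4,0,0,0,0, 0,0,-4,0,0,0,0, 0,0,0,0,0,0,0]'
python3 - <<'E'
from h import *
s=snapshot('wrist');save('wrist5',s['frame']);np.savez('pics/wrist5.npz',**s)
s=snapshot('side');save('side5',s['frame']);np.savez('pics/side5.npz',**s)
E
```

```text
t: 8.48
ee_pos: [0.5384, 0.0328, 0.0206]
tcp_rot: [0.157, 0.988, -0.0, 0.003]
wrist_force: [-0.9, -0.3, 0.2]
grip_width: 0.0854
t: 8.98
ee_pos: [0.5375, 0.0329, 0.1334]
tcp_rot: [0.158, 0.988, -0.0, 0.003]
wrist_force: [-0.2, -0.6, -0.6]
grip_width: 0.0856
```

View pics/wrist5.png

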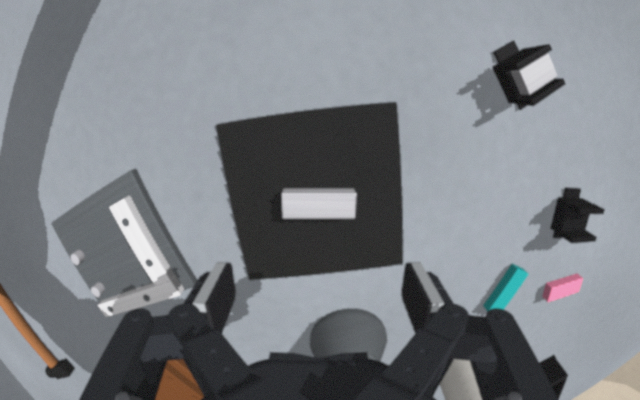

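View pics/side5.png

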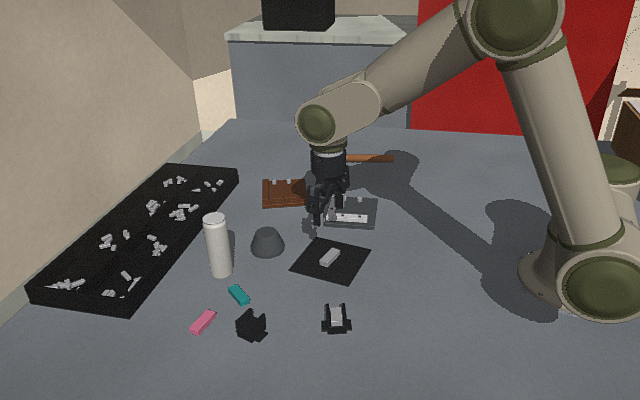

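The bar lies flat on the mat at wrist (318,203), let go. Next I turn the tool 90° for the side grip, then measure the bar and jig.

```bash
python3 -m inch '[0,0,0,0,0,0.178,0, 0,0,0,0,0,0.178,0, 0,0,0,0,0,0.178,0, 0,0,0,0,0,0.178,0, 0,0,0,0,0,0.178,0, 0,0,0,0,0,0.178,0, 0,0,0,0,0,0.178,0, 0,0,0,0,0,0.178,0, 0,0,0,0,0,0.178,0, 0,0,0,0,0,0,0]'
python3 - <<'E'
from h import *
s=dict(np.load('pics/wrist5.npz'))
print(s['frame'][190:220:3,318].tolist())
for t in(150,185,200):
  try: c,w,r,b=bar(s,(265,370,180,225),.018,t); print(t,r,b.tolist())
  except ValueError: pass
s=snapshot('wrist');save('wrist6',s['frame']);np.savez('pics/wrist6.npz',**s)
go((.538,.033,.04),(.948,-.317))
E
```

```text
t: 10.32
ee_pos: [0.5292, 0.0339, 0.1145]
tcp_rot: [0.833, 0.553, -0.01, -0.009]
wrist_force: [-0.1, -0.6, -0.2]
grip_width: 0.0853
[[146, 145, 147], [190, 189, 194], [203, 202, 209], [204, 203, 210], [212, 210, 214], [209, 208, 212], [206, 206, 211], [207, 206, 210], [200, 199, 204], [173, 173, 177]]
150 ((537.1043090820312, 33.80221939086914), (59.21614074707031, 22.301773071289062), 71.84355163574219) [[517.2823486328125, 9.143115997314453], [538.4737548828125, 2.1935997009277344], [556.92626953125, 58.46132278442383], [535.73486328125, 65.41084289550781]]
185 ((537.55859375, 33.92855453491211), (58.099674224853516, 19.747465133666992), 71.84656524658203) [[519.12548828125, 9.400941848754883], [537.8900146484375, 3.2483692169189453], [555.99169921875, 58.45616912841797], [537.2271728515625, 64.6087417602539]]
200 ((537.5398559570312, 33.958045959472656), (56.37834930419922, 18.022865295410156), 71.8535385131836) [[520.1972045898438, 9.977485656738281], [537.3236694335938, 4.364316940307617], [554.8825073242188, 57.93860626220703], [537.7560424804688, 63.55177307128906]]
pos [0.5291 0.0339 0.1146] shift cm [[0.32, 1.06, 7.43], [-0.028, 0.006, -0.075], [0.009, 0.042, 3.067]] F [-0.7 -0.8 -0.6] w 0.0856 t 10.375 j6 0.24
```

View pics/wrist6.png

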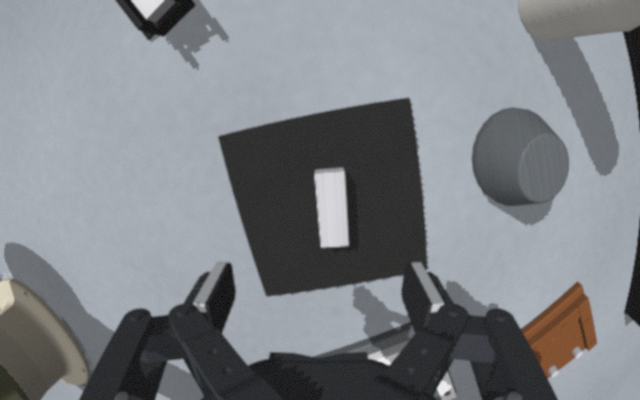

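```bash
python3 -m inch '[0.3,1.0,3,-0.028,0.006,-0.07,0, 0,0,2,0,0,0,0, 0,0,0,0,0,0,0]' 
python3 -c "
from h import *
go((.5375,.0339,.0275),(.950,-.3116))"
```

```text
t: 10.75
ee_pos: [0.5384, 0.0329, 0.0617]
tcp_rot: [0.809, 0.588, -0.0, -0.0]
wrist_force: [-0.6, 0.8, 0.2]
grip_width: 0.0855
pos [0.5384 0.0329 0.0617] shift cm [[0.07, -0.12, 3.42], [-0.001, 0.0, 0.003], [-0.0, -0.001, -3.139]] F [-0.6  0.8  0.2] w 0.0855 t 10.75 j6 0.16
```

```bash
python3 -m inch '[0.07,-0.12,1.7,0,0,0,0, 0,0,1.7,0,0,0,0, 0,0,0,0,0,0,0]' 
python3 -c "
from h import *
go((.5375,.0339,.0275),(.950,-.3116))"
```

```text
t: 11.12
ee_pos: [0.5376, 0.034, 0.0262]
tcp_rot: [0.808, 0.589, -0.0, 0.0]
wrist_force: [-0.8, -0.3, -0.1]
grip_width: 0.0854
pos [0.5376 0.034  0.0262] shift cm [[-0.01, -0.01, -0.13], [0.0, 0.0, 0.006], [-0.0, 0.0, -3.136]] F [-0.8 -0.3 -0.1] w 0.0854 t 11.125 j6 0.16
```

```bash
python3 -m inch '[0,0,-0.13,0,0,0,60, 0,0,0,0,0,0,120, 0,0,0,0,0,0,160, 0,0,0,0,0,0,190, 0,0,0,0,0,0,230, 0,0,0,0,0,0,230, 0,0,0,0,0,0,230, 0,0,0,0,0,0,230]' 40
python3 -m inch '[0,0,-3,0,0,0,230, 0,0,-4,0,0,0,230, 0,0,-4,0,0,0,230, 0,0,0,0,0,0,230]'
python3 - <<'E'
from h import *
s=snapshot('wrist');save('wrist7',s['frame']);np.savez('pics/wrist7.npz',**s)
E
```

```text
t: 12.12
ee_pos: [0.5384, 0.0339, 0.0289]
tcp_rot: [0.808, 0.589, 0.001, 0.001]
wrist_force: [0.3, -0.5, 0.6]
grip_width: 0.0207
t: 12.62
ee_pos: [0.5374, 0.034, 0.1407]
tcp_rot: [0.808, 0.589, -0.0, -0.0]
wrist_force: [-0.4, 0.2, -1.8]
grip_width: 0.0208
```

View pics/wrist7.png

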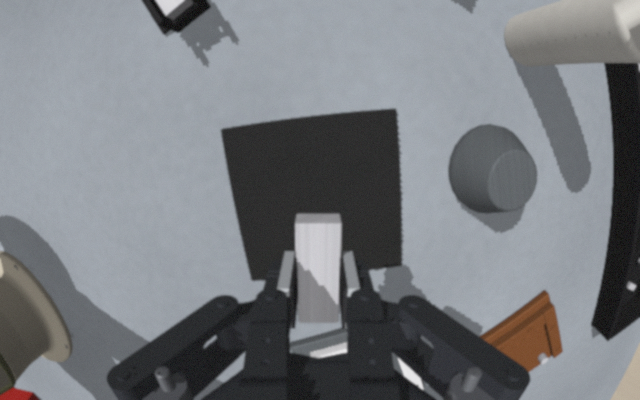

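The bar is gripped by its sides, centred at wrist (318,265). Next, the jig's pose from the earlier wrist pictures.

Run:
```python
from h import *
for n,b,o in(('wrist0',(240,350,250,380),0),('wrist5',(160,320,40,210),0)):
    s=dict(np.load(f'pics/{n}.npz'));f=s['frame'];y0,y1,x0,x1=b
    save('j'+n,cv2.resize(f[y0:y1,x0:x1],None,fx=4.5 if n=='wrist0' else 3.5,fy=4.5 if n=='wrist0' else 3.5,interpolation=cv2.INTER_CUBIC))
```

```text
(no output)
```

View pics/jwrist0.png

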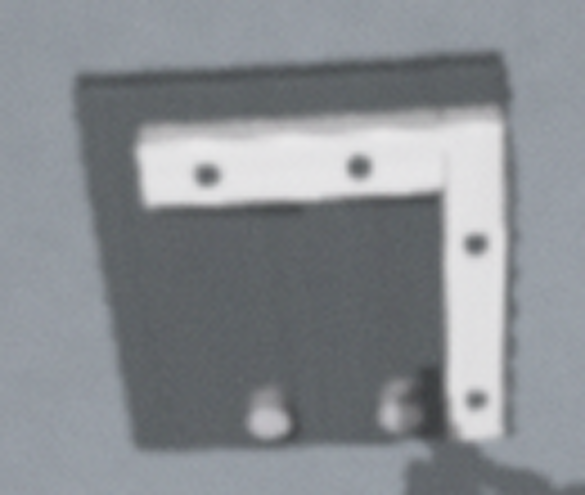

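View pics/jwrist5.png

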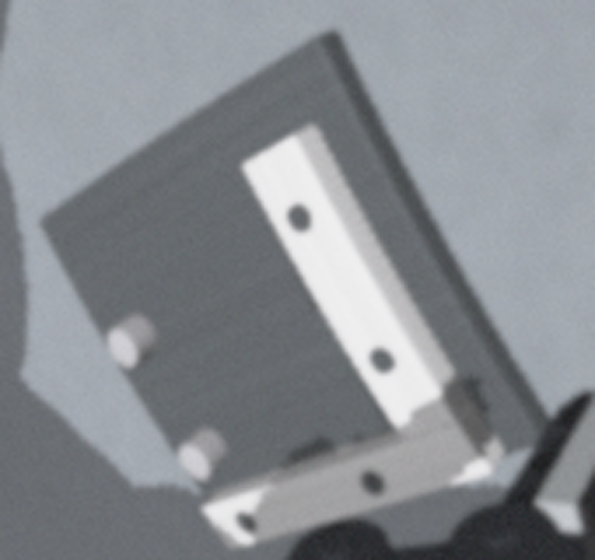

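```bash
cat > jig.py <<'E'
from h import *
def line(P):
    P=np.asarray(P,np.float32); vx,vy,x,y=cv2.fitLine(P,cv2.DIST_HUBER,0,.01,.01).ravel(); d=np.array([vx,vy]);
    r=(P-[x,y])@np.array([-vy,vx]); return np.array([x,y]),d,np.abs(r).max(),len(P)
def edge(p,lvl,start,rev=False):
    # subpixel: walk from bright start until below lvl
    i=start
    st=-1 if rev else 1
    while p[i]>lvl: i+=st
    a,b=p[i-st],p[i]; return i-st+st*(a-lvl)/(a-b)
E
python3 - <<'E'
from jig import *
s=dict(np.load('pics/wrist0.npz'));g=cv2.cvtColor(s['frame'],cv2.COLOR_RGB2GRAY).astype(float)
lv=165
stop=[(u,edge(g[:,u],lv,278)) for u in range(286,344)]
fence=[(edge(g[v],lv,356,True),v) for v in range(288,322)]
A=cast(s,stop,.024,True)[:,:2];B=cast(s,fence,.024,True)[:,:2]
pa,da,ra,_=line(A);pb,db,rb,_=line(B)
print('stop',pa,da,np.degrees(np.arctan2(da[1],da[0])),ra);print('fence',pb,db,np.degrees(np.arctan2(db[1],db[0])),rb)
t=np.linalg.solve(np.c_[da,-db],pb-pa);c=pa+da*t[0];print('corner (jig 30,40)',c)
print('L ends',cast(s,[(282.7,286.2),(350,337.8),(362.2,337.1),(361.8,266.7)],.024,True)[:,:2].tolist())
E
```

```text
stop [ 0.514694   -0.15003043] [0.9979914  0.06335023] 3.6321325 0.014367066
fence [ 0.5690143 -0.1933016] [ 0.07149084 -0.99744123] -85.900375 0.013734237
corner (jig 30,40) [ 0.5656809 -0.1467939]
L ends [[0.4777083537896506, -0.1540647880544706], [0.574087762024337, -0.25128013361219265], [0.5927763463862702, -0.2506522920694098], [0.5829043707485557, -0.12321300498137337]]
```

```bash
python3 -m inch '[0,0,0,0,0,-0.18,230, 0,0,0,0,0,-0.18,230, 0,0,0,0,0,-0.03,230, -5.5,0,0,0,0,0,230, -5.5,0,0,0,0,0,230, -5.5,0,0,0,0,0,230, -5.5,0,0,0,0,0,230,-5.5,0,0,0,0,0,230, -3,0,0,0,0,0,230,0,0,0,0,0,0,230]'
python3 - <<'E'
from jig import *
go((.53,-.27,.14),(.9978,.066))
s=snapshot('wrist');save('wrist8',s['frame']);np.savez('pics/wrist8.npz',**s)
E
```

```text
t: 13.92
ee_pos: [0.5572, -0.2775, 0.1238]
tcp_rot: [0.682, 0.731, -0.005, -0.011]
wrist_force: [0.8, 0.2, -1.3]
grip_width: 0.0207
pos [ 0.5572 -0.2775  0.1238] shift cm [[0.95, -2.7, -1.55], [-0.023, -0.01, 0.003], [0.015, -0.036, -3.138]] F [ 0.8  0.2 -1.3] w 0.0207 t 13.925 j6 -0.71
```

View pics/wrist8.png

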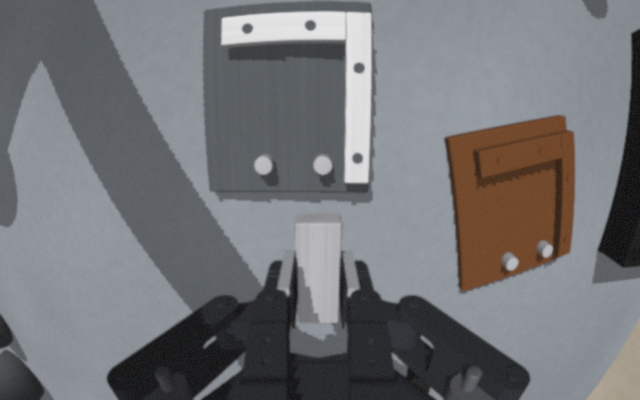

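Wrist view 8: steel jig clear, fence inner edge at u≈345 (v 45–183), end-stop face at v≈45 (u 222–345), dowels at (263,164) and (322,164). I'll fit those edges.

```bash
cat >> jig.py <<'E'
def fit(P):
    P=np.asarray(P)
    for _ in range(6):
        p,d,r,n=line(P); e=np.abs((P-p)@np.array([-d[1],d[0]])); P=P[e<max(.0012,2.5*np.median(e))]
    return p,d,r,n
def jigpose(s,su,sv0,fv,fu0,lv=150):
    g=cv2.cvtColor(s['frame'],cv2.COLOR_RGB2GRAY).astype(float)
    A=cast(s,[(u,edge(g[:,u],lv,sv0)) for u in su],.024,True)[:,:2];B=cast(s,[(edge(g[v],lv,fu0,True),v) for v in fv],.024,True)[:,:2]
    pa,da,ra,na=fit(A);pb,db,rb,nb=fit(B);da*=np.sign(da[0]);db*=np.sign(db[1])
    t=np.linalg.solve(np.c_[da,-db],pb-pa);c=pa+da*t[0]
    print('stop ang',np.degrees(np.arctan2(da[1],da[0])),ra,na,'fence ang-90',np.degrees(np.arctan2(db[1],db[0]))-90,rb,nb,'corner',c)
    return c
E
python3 - <<'E'
from jig import *
s=dict(np.load('pics/wrist8.npz'))
g=cv2.cvtColor(s['frame'],cv2.COLOR_RGB2GRAY);print(g[30:60:2,300],g[100,335:376])
c=jigpose(s,range(228,340),37,range(55,175),353)
print('ends',cast(s,[(222,45),(345,183)],.024,True)[:,:2].tolist(), 'dowels',cast(s,[(263,165),(322,165)],.024,True)[:,:2].tolist())
s=dict(np.load('pics/wrist0.npz'));jigpose(s,range(286,344),278,range(288,322),356,165)
E
```

```text
[227 227 227 225 214 132  91  69  62  65  65  65  64  68  91] [ 97  95  95  94  92  95  94  97  98 118 150 188 218 224 224 226 225 223
 222 221 221 223 223 223 223 221 222 221 219 220 222 222 224 221 215 188
 135 101 108 122 140]
stop ang 3.885002 0.00011527877 112 fence ang-90 3.8619385 0.00024686565 114 corner [ 0.566017   -0.14708474]
ends [[0.47776102524238384, -0.1532370653928166], [0.5741070735510352, -0.25097508820265185]] dowels [[0.5128945548668813, -0.24169665766250675], [0.5562145635876559, -0.23880143231437584]]
stop ang 3.5417254 0.00062611373 49 fence ang-90 4.508377 0.00057997205 29 corner [ 0.56535476 -0.14691857]
```

```bash
python3 -m inch '[4.5,-0.8,0,-0.023,-0.01,0,230, 4.5,-0.9,0,0,0,0,230, 0,0,0,0,0,0,230]' 
python3 -c "
from h import *
go((.5324,-.1833,.06),(.9977,.0675))"
```

```text
t: 14.35
ee_pos: [0.5322, -0.1813, 0.1224]
tcp_rot: [0.683, 0.731, 0.0, -0.002]
wrist_force: [-0.2, -0.9, -0.6]
grip_width: 0.0209
pos [ 0.5322 -0.1813  0.1224] shift cm [[-0.22, 0.02, 6.24], [-0.002, -0.003, 0.001], [0.005, -0.004, -3.141]] F [-0.2 -0.9 -0.6] w 0.0209 t 14.35 j6 -0.61
```

```bash
python3 -m inch '[-0.2,0,3.1,0,0,0,230, 0,0,3.1,0,0,0,230, 0,0,0,0,0,0,230,0,0,0,0,0,0,230]' 
python3 -c "
from h import *
go((.5324,-.1833,.0385),(.9977,.0675))
s=snapshot('wrist');save('wrist9',s['frame']);s=snapshot('side');save('side9',cv2.resize(s['frame'][130:260,260:460],(800,520),interpolation=cv2.INTER_CUBIC))"
```

```text
t: 14.85
ee_pos: [0.5331, -0.1809, 0.0602]
tcp_rot: [0.683, 0.731, 0.0, -0.001]
wrist_force: [-0.3, -1.0, -1.6]
grip_width: 0.0203
pos [ 0.5331 -0.1809  0.0602] shift cm [[-0.24, -0.08, 2.17], [-0.001, -0.002, 0.001], [0.003, -0.001, -3.141]] F [-0.3 -1.  -1.6] w 0.0203 t 14.85 j6 -0.61
```

View pics/side9.png

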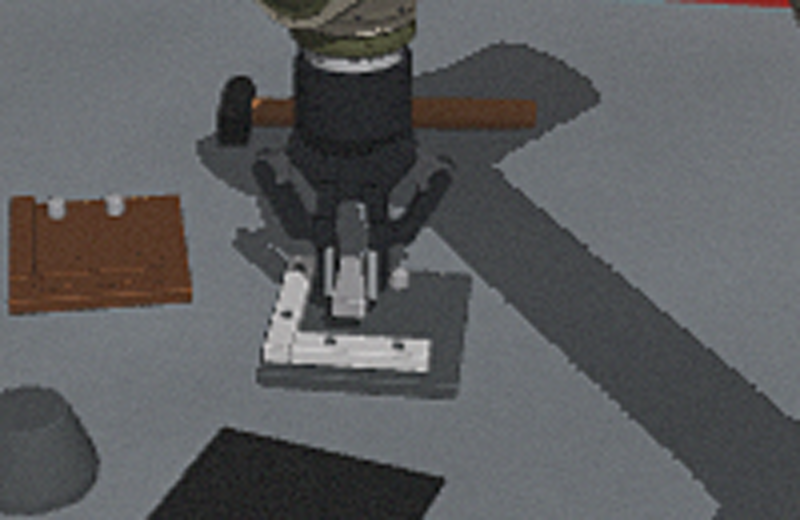

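View pics/wrist9.png

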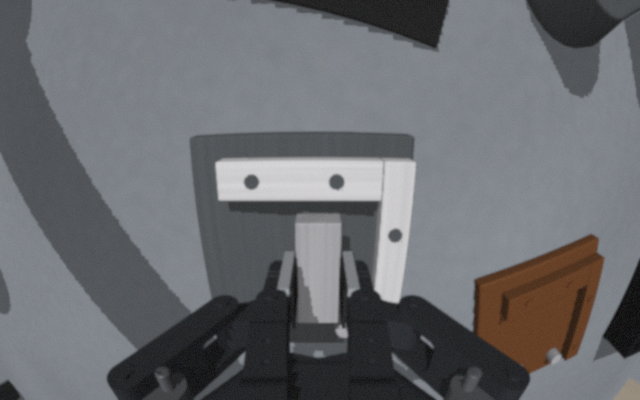

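Both views show the bar over the bed, in front of the stop (bar end at wrist v≈213, stop edge v≈200), with the right finger clear of the fence. Lowering.

```bash
python3 -m inch '[-0.2,-0.08,1,0,0,0,230, 0,0,0.8,0,0,0,230, 0,0,0.2,0,0,0,230,0,0,0,0,0,0,230]' 
python3 -c "
from h import *
go((.5324,-.1833,.0369),(.9977,.0675))"
python3 -m inch '[0,0,0.1,0,0,0,230, 0,0,0.1,0,0,0,230]' | egrep 'ee|for'
```

```text
t: 15.45
ee_pos: [0.5327, -0.1836, 0.04]
tcp_rot: [0.683, 0.731, 0.001, 0.0]
wrist_force: [0.2, 0.1, -2.8]
grip_width: 0.0205
pos [ 0.5327 -0.1836  0.04  ] shift cm [[0.03, -0.03, 0.31], [0.001, -0.001, 0.0], [0.001, 0.002, -3.141]] F [ 0.2  0.1 -2.8] w 0.0205 t 15.45 j6 -0.61
ee_pos: [0.5329, -0.1836, 0.0382]
wrist_force: [-0.3, 0.3, -1.2]
```

```bash
python3 -m inch '[0,0,0.1,0,0,0,230, 0,0,0.05,0,0,0,230]' | egrep 'ee|for'
python3 -m inch '[0,0,0.1,0,0,0,230, 0,0,0.05,0,0,0,230]' | egrep 'ee|for'
```

```text
ee_pos: [0.5329, -0.1836, 0.0369]
wrist_force: [-1.7, 0.6, 3.2]
ee_pos: [0.533, -0.1836, 0.0369]
wrist_force: [-2.6, 0.5, 2.1]
```

```bash
python3 -m inch '[0.25,0,0,0,0,0,230, 0.1,0,0,0,0,0,230]' | egrep 'ee|for'
python3 -m inch '[0.1,0,0,0,0,0,230, 0.1,0,0,0,0,0,230]' | egrep 'ee|for'
```

```text
ee_pos: [0.5329, -0.1801, 0.0369]
wrist_force: [-0.8, -1.2, -1.0]
ee_pos: [0.533, -0.1785, 0.037]
wrist_force: [-1.1, -6.1, -1.0]
```

```bash
python3 -m inch '[0.15,0,0,0,0,0,230, 0.15,0,0,0,0,0,230]' | egrep 'ee|for'
python3 -m inch '[0.15,0,0,0,0,0,230]' | egrep 'ee|for'
```

```text
ee_pos: [0.533, -0.1784, 0.0372]
wrist_force: [-1.0, -9.4, -3.6]
ee_pos: [0.533, -0.1784, 0.0373]
wrist_force: [-0.7, -9.5, -2.6]
```

```bash
python3 -m inch '[0,0,0.05,0,0,0,230, 0,0,0,0,0,0,155, 0,0,0,0,0,0,155, 0,0,0,0,0,0,155, 0,0,0,0,0,0,155]'
python3 -m inch '[0,0,-2,0,0,0,155, 0,0,-3,0,0,0,155, 0,0,-4,0,0,0,155, -4,0,0,0,0,0,155, -4,0,0,0,0,0,155,0,0,0,0,0,0,155]'
python3 - <<'E'
from h import *
s=snapshot('wrist');save('wrist10',s['frame']);np.savez('pics/wrist10.npz',**s)
E
```

```text
t: 17.7
ee_pos: [0.533, -0.1778, 0.0368]
tcp_rot: [0.682, 0.731, -0.002, 0.005]
wrist_force: [1.3, -0.4, -0.6]
grip_width: 0.0334
t: 18.45
ee_pos: [0.5383, -0.2582, 0.1305]
tcp_rot: [0.682, 0.732, -0.002, 0.005]
wrist_force: [-0.2, -0.7, -0.7]
grip_width: 0.0337
```

View pics/wrist10.png

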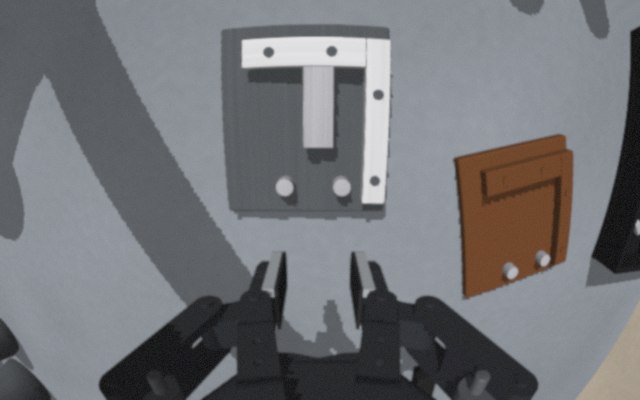

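Wrist view 10: the bar lies on the bed at (318,107), its end against the stop (v≈67), about 25 mm off the fence, let go. I'll measure it in the jig frame.

```bash
cat >> jig.py <<'E'
def barj(s,u0,u1,v0,v1,lv,c=(.566,-.147),yaw=np.radians(3.87)):
    g=cv2.cvtColor(s['frame'],cv2.COLOR_RGB2GRAY).astype(float);g=cv2.GaussianBlur(g,(3,3),0)
    k=np.zeros(g.shape,np.uint8);k[v0:v1,u0:u1]=(g[v0:v1,u0:u1]>lv)
    C=max(cv2.findContours(k,cv2.RETR_EXTERNAL,cv2.CHAIN_APPROX_NONE)[0],key=cv2.contourArea)[:,0]
    w=cast(s,C,.026,True)[:,:2]-np.array(c);ex=np.array([np.cos(yaw),np.sin(yaw)]);ey=np.array([-ex[1],ex[0]])
    p=np.c_[w@ex*1000+30,w@ey*1000+40].astype(np.float32);r=cv2.minAreaRect(p);print('jig-frame mm',r,cv2.boxPoints(r).round(1).tolist())
E
python3 - <<'E'
from jig import *
s=dict(np.load('pics/wrist10.npz'));g=cv2.cvtColor(s['frame'],cv2.COLOR_RGB2GRAY)
print(g[110,296:342].tolist(),g[56:76,318].tolist(),g[140:156,318].tolist())
jigpose(s,range(248,300),55,range(75,195),372)
barj(s,290,345,70,160,120)
E
```

```text
[96, 94, 93, 96, 91, 101, 123, 156, 174, 179, 183, 185, 185, 184, 183, 184, 186, 188, 187, 188, 187, 188, 186, 185, 185, 184, 184, 181, 183, 182, 183, 180, 182, 182, 181, 178, 160, 122, 84, 66, 65, 66, 77, 88, 95, 92] [225, 224, 224, 225, 225, 224, 221, 219, 206, 186, 175, 182, 185, 189, 187, 190, 189, 189, 188, 190] [181, 181, 180, 182, 180, 180, 169, 140, 99, 69, 62, 61, 66, 63, 62, 61]
stop ang 3.8818264 0.0010123542 47 fence ang-90 3.8549652 0.00074825046 113 corner [ 0.56582904 -0.14702936]
jig-frame mm ((-4.266684055328369, 8.388525009155273), (56.30440902709961, 22.191410064697266), 89.69331359863281) [[-15.5, -19.700000762939453], [6.699999809265137, -19.799999237060547], [7.0, 36.5], [-15.199999809265137, 36.599998474121094]]jig.py:10: RuntimeWarning: divide by zero encountered in scalar divide
  a,b=p[i-st],p[i]; return i-st+st*(a-lvl)/(a-b)
h.py:8: RuntimeWarning: invalid value encountered in sin
  r=np.hypot(d[:,0],d[:,1]);k=np.where(r>1e-9,np.sin(r)/np.maximum(r,1e-9),1);d=np.c_[d[:,0]*k,d[:,1]*k,np.cos(r)]
h.py:8: RuntimeWarning: invalid value encountered in cos
  r=np.hypot(d[:,0],d[:,1]);k=np.where(r>1e-9,np.sin(r)/np.maximum(r,1e-9),1);d=np.c_[d[:,0]*k,d[:,1]*k,np.cos(r)]
```

```bash
python3 -m inch '[4,-2.2,0,0,0,0,255, 3.7,-2.2,0,0,0,0,255, 0,0,0,0,0,0,255, 0,0,0,0,0,0,255]'
python3 -c "
from h import *
go((.4982,-.1816,.09),(.9977,.0675))"
```

```text
t: 19.0
ee_pos: [0.4869, -0.1778, 0.1288]
tcp_rot: [0.68, 0.733, -0.001, 0.003]
wrist_force: [-0.0, 0.8, 0.2]
grip_width: 0.0001
pos [ 0.4869 -0.1778  0.1288] shift cm [[-0.44, 1.09, 3.88], [0.003, 0.007, 0.006], [-0.01, 0.004, -3.135]] F [-0.   0.8  0.2] w 0.0001 t 19.0 j6 -0.65
```

```bash
python3 -m inch '[-0.44,0.9,2,0.003,0.007,0.006,255, 0,0,2,0,0,0,255, 0,0,3,0,0,0,255, 0,0,0,0,0,0,255]'
python3 -c "
from h import *
go((.4982,-.1816,.037),(.9977,.0675))"
```

```text
t: 19.5
ee_pos: [0.4988, -0.1833, 0.0573]
tcp_rot: [0.683, 0.731, 0.0, 0.001]
wrist_force: [-0.2, -0.4, 0.5]
grip_width: 0.0003
pos [ 0.4988 -0.1833  0.0573] shift cm [[0.17, -0.05, 2.03], [0.002, 0.001, -0.0], [0.001, -0.003, 3.141]] F [-0.2 -0.4  0.5] w 0.0003 t 19.5 j6 -0.64
```

```bash
python3 -m inch '[0.17,-0.1,1,0,0,0,255, 0,0,0.8,0,0,0,255, 0,0,0.2,0,0,0,255, 0,0,0,0,0,0,255]'
python3 -c "
from h import *
go((.4982,-.1816,.037),(.9977,.0675))
s=snapshot('side');save('side11',cv2.resize(s['frame'][130:260,260:460],(800,520),interpolation=cv2.INTER_CUBIC))
s=snapshot('wrist');save('wrist11',s['frame'])"
```

```text
t: 20.0
ee_pos: [0.4992, -0.1826, 0.0385]
tcp_rot: [0.683, 0.73, 0.001, 0.003]
wrist_force: [0.1, -0.5, 0.6]
grip_width: -0.0004
pos [ 0.4992 -0.1826  0.0385] shift cm [[0.11, -0.09, 0.15], [0.005, 0.003, -0.0], [0.005, -0.008, 3.141]] F [ 0.1 -0.5  0.6] w -0.0004 t 20.0 j6 -0.64
```

View pics/wrist11.png

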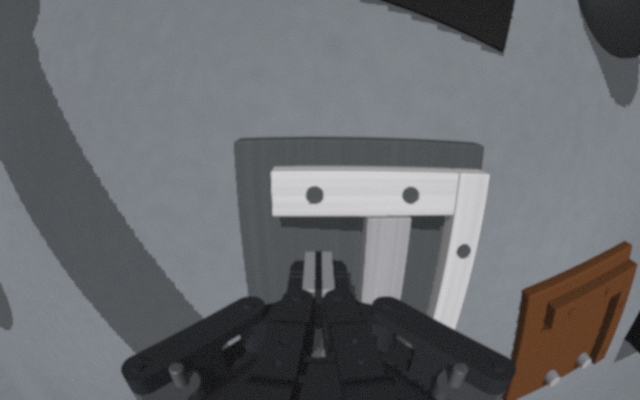

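Wrist view 11: closed fingers stand at (318,270), left of the bar (363–410), and the bar end still meets the stop at v≈216. Pushing towards the fence.

```bash
python3 -m inch '[0,0.4,0.1,0,0,0,255, 0,0.4,0,0,0,0,255]' | egrep 'ee|for'
python3 -m inch '[0,0.4,0,0,0,0,255, 0,0.4,0,0,0,0,255]' | egrep 'ee|for'
python3 -m inch '[0,0.4,0,0,0,0,255, 0,0.3,0,0,0,0,255]' | egrep 'ee|for'
```

```text
ee_pos: [0.5077, -0.1822, 0.038]
wrist_force: [0.3, -1.2, 1.0]
ee_pos: [0.5161, -0.1816, 0.0381]
wrist_force: [-1.7, -1.3, -0.6]
ee_pos: [0.5235, -0.1812, 0.038]
wrist_force: [-2.2, -0.5, 1.5]
```

```bash
python3 -m inch '[0,0.3,0,0,0,0,255, 0,0.2,0,0,0,0,255]' | egrep 'ee|for'
python3 -m inch '[0,0.2,0,0,0,0,255, 0,0.2,0,0,0,0,255]' | egrep 'ee|for'
python3 -c "
from h import *
s=snapshot('wrist');save('wrist12',s['frame'])"
```

```text
ee_pos: [0.5288, -0.1808, 0.038]
wrist_force: [-2.0, -0.9, 1.0]
ee_pos: [0.5329, -0.1805, 0.038]
wrist_force: [-4.2, 0.5, 0.9]
```

View pics/wrist12.png

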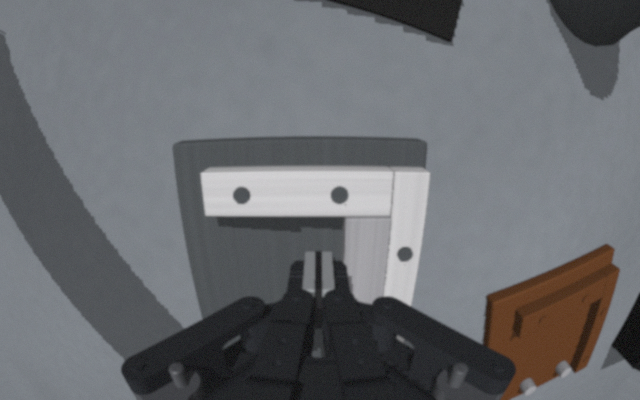

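The bar (345–390) now touches the fence in wrist view 12. A firmer push to seat it, with the force watched.

```bash
python3 -m inch '[0,0.2,0,0,0,0,255, 0,0.2,0,0,0,0,255]' | egrep 'ee|for'
python3 -m inch '[0,0.3,0,0,0,0,255, 0,0.3,0,0,0,0,255]' | egrep 'ee|for'
```

```text
ee_pos: [0.5335, -0.1803, 0.0378]
wrist_force: [-17.7, -3.7, 11.9]
ee_pos: [0.534, -0.1804, 0.0379]
wrist_force: [-23.1, -3.1, 15.7]
```

Seated against the fence (23 N). Backing off, lifting and looking from where the view is clear.

```bash
python3 -m inch '[0,-0.5,0,0,0,0,255, 0,-1,0,0,0,0,255, 0,-0.3,-2,0,0,0,255, 0,0,-4,0,0,0,255, 0,0,-4,0,0,0,255, -4,1,0,0,0,0,255, -4,1,0,0,0,0,255,0,0,0,0,0,0,255,0,0,0,0,0,0,255]'
python3 - <<'E'
from jig import *
s=snapshot('wrist');save('wrist13',s['frame']);np.savez('pics/wrist13.npz',**s)
E
```

```text
t: 23.02
ee_pos: [0.5452, -0.2617, 0.1509]
tcp_rot: [0.682, 0.732, -0.005, -0.002]
wrist_force: [-0.3, 2.5, 0.3]
grip_width: 0.0001
```

View pics/wrist13.png

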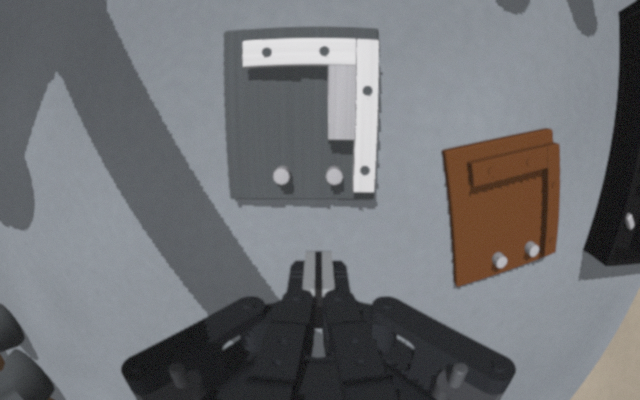

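Run:
```python
from jig import *
s=dict(np.load('pics/wrist13.npz'));g=cv2.cvtColor(s['frame'],cv2.COLOR_RGB2GRAY)
f=s['frame'];save('crop13',cv2.resize(f[25:210,215:390],None,fx=3.2,fy=3.2,interpolation=cv2.INTER_CUBIC))
print(g[110,322:382].tolist());print(g[58:80,340].tolist(),g[132:150,340].tolist())
c=jigpose(s,range(250,320),52,range(148,185),364)
G=g.astype(float);lv=130
ex=np.array([np.cos(.0675),np.sin(.0675)]);ey=np.array([-ex[1],ex[0]])
L=cast(s,[(edge(G[v],lv,340,True),v) for v in range(75,135)],.026,True)[:,:2]-c
E=cast(s,[(u,edge(G[:,u],lv,120)) for u in range(332,350)],.026,True)[:,:2]-c
for n,P in(('left side',L),('free end',E)):
    p,d,r,k=fit(P);print(n,'mean jig xy mm',(np.array([p@ex,p@ey])*1000+[30,40]).round(2),'dir rel jig deg',np.degrees(np.arctan2(d@ey,d@ex)).round(2),r,k)
```

```text
[93, 92, 94, 96, 102, 127, 159, 177, 180, 184, 181, 183, 184, 185, 183, 186, 187, 186, 186, 185, 184, 184, 183, 182, 180, 180, 183, 181, 179, 179, 178, 178, 174, 170, 192, 217, 223, 223, 221, 220, 219, 220, 219, 219, 219, 221, 221, 218, 220, 219, 219, 219, 221, 219, 210, 176, 129, 105, 106, 124]
[226, 225, 224, 223, 218, 207, 191, 182, 184, 185, 187, 187, 187, 189, 187, 188, 186, 188, 189, 185, 188, 187] [183, 182, 181, 181, 183, 182, 170, 137, 97, 66, 67, 62, 59, 63, 62, 60, 62, 60]
stop ang 3.7794824 6.9624424e-05 61 fence ang-90 3.6657639 0.00022699314 29 corner [ 0.56609356 -0.14706609]
left side mean jig xy mm [8.09 7.67] dir rel jig deg -89.81 0.00033614255 60
free end mean jig xy mm [ 19.04 -19.8 ] dir rel jig deg 0.3 6.604086e-05 18jig.py:10: RuntimeWarning: divide by zero encountered in scalar divide
  a,b=p[i-st],p[i]; return i-st+st*(a-lvl)/(a-b)
h.py:8: RuntimeWarning: invalid value encountered in sin
  r=np.hypot(d[:,0],d[:,1]);k=np.where(r>1e-9,np.sin(r)/np.maximum(r,1e-9),1);d=np.c_[d[:,0]*k,d[:,1]*k,np.cos(r)]
h.py:8: RuntimeWarning: invalid value encountered in cos
  r=np.hypot(d[:,0],d[:,1]);k=np.where(r>1e-9,np.sin(r)/np.maximum(r,1e-9),1);d=np.c_[d[:,0]*k,d[:,1]*k,np.cos(r)]
```

View pics/crop13.png

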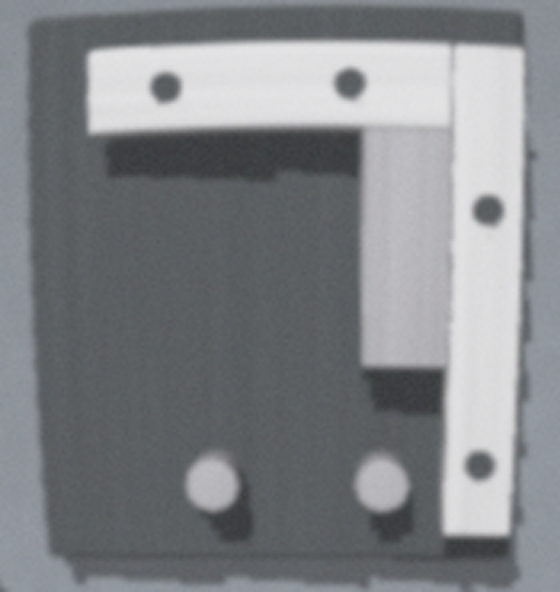

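The crop shows the bar in the corner with no gap to the fence or the stop. Its left side measures x=8.1 mm (8 expected), its free end y=-19.8 mm (-20 expected), and the tilt is under 0.3°. Last, a look at the bystanders.

Run:
```python
from h import *
s=snapshot('scene');save('scene14',s['frame']);print(state()['wrist_force'],np.abs(state()['qd']).max())
```

```text
[0.09733306 0.16273518 0.95750569] 0.0061782059066596545
```

View pics/scene14.png

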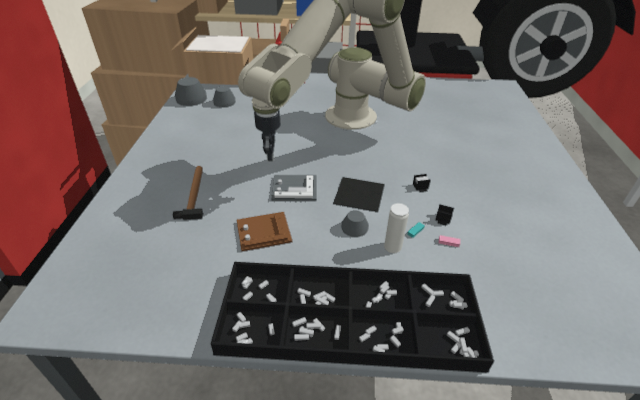

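The scene is unchanged apart from the long bar: short bar at (422,180), can at (397,228), cone at (355,222) and mallet at (193,195). The arm is clear and at rest.

```bash
python3 -c "
from workcell import order
print(order.finish_job())"
```

```text
the job is handed in; nothing more can be done
None
```

The long bar is loaded in the jig and let go, and the job was handed in at about 23 s of the 66 s allowed; no verdict was reported. I lifted the bar by its ends from the holder at scene (445,214) and set it on the mat. There I let go and gripped it again by its sides. On the jig's bed I slid it against the end stop (about 9 N), released it, and pushed it against the fence with closed fingers (about 23 N).

- **Final position:** the last wrist picture puts the bar's side at jig x = 8.1 mm (8 expected) and its free end at y = -19.8 mm (-20 expected). It is turned less than 0.3° from the fence, with no gap visible at the fence or the stop.
- **Bystanders:** by eye in the last scene picture, the short bar, can, cone and mallet are where they started. The arm was clear of everything and at rest.
- **Deviations:** on the mat the fingertips touched before the bar did, so the bar dropped about 8 mm when released. It landed flat, well inside the mat. Flatness in the jig was not measured separately; I only saw that the bar met the bed at the expected height before I released it.

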